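# Lock the washer's drum carriage by feel with its spring pin

### The arm

A 7-joint arm with a two-finger parallel gripper is mounted at the origin on the work surface. World frame = base frame: x ahead of the robot, y to its left, z up, the work surface at z = 0. Lengths are in m, angles in rad, forces in N, time in s.
With the tool pointing down it reaches from about 0.35 to 0.9 m from the base axis. Payload 8.1 kg.
Tool frame: the origin (TCP) lies at the very end of the fingers, on their centre line; the grasp point (between the pads) lies 19 mm behind it (arm.grasp_offset is the distance from the TCP to the grasp point, in m); z points along the fingers, y is the direction in which the jaws open and shut (so a half turn about z gives the same grasp; the last joint's range is limited). The gripper opens to 92 mm and grips with 3 to 60 N. Pads are 19 mm wide; open, the fingers measure 130 mm over their backs; the gripper's body (75 mm by 190 mm) begins 47 mm behind the grasp point.
Start: joints at [1.038, 0.434, 0.025, 1.573, -0.012, 1.134, -0.075], TCP at [0.26, -0.568, 0.227] pointing down, gripper open.
Joint ranges: [-2.62, 2.62], [-0.44, 2.09], [-1.27, 1.32], [0.08, 2.57], [-1.32, 4.46], [0.12, 2], [-2.74, 2.74]. Speed limits (rad/s): [2.22, 2.22, 3.01, 3.01, 3.14, 3.14, 3.14].

### API

Orientations are given as a rotation vector (axis times angle).
In Python, from cell import arm, eyes, workorder gives the robot as it stands.
- The arm moves only by the shell command python3 -m inch 'ROWS' [FORCE]. ROWS is JSON, a list that holds one entry, the list of rows, each a list of 5 numbers: the closure, from 0 (fully open) to 1 (shut), then the shift along the tool's x, y, z in mm, then the turn about the tool's z in degrees. A call has 1 to 12 rows; each row shifts and turns the pose as measured when the row begins, along the tool's axes as they then stand; what a row does not reach is not made up. A row lasts 1/10 s, in which the tool goes at most 50 mm and 8.59 degrees, less where a joint would pass 70% of its speed; a pose out of reach is approached as far as the arm can. A call with a gripper value outside its range is refused whole. The fingers move at their own pace and stop on an object; FORCE is the grip in N (left out, the last holds). Time passes only in rows, so rows that do not move let the fingers close. It gives the time, the measured TCP pose, the force and the opening at its end, in the units of the state.
- arm.observe(): the state, without advancing time (a new reading comes with each control period).
- eyes.get_image(name): name is "side" or "top"; returns a dict with "frame" (400x640x3 uint8, blue, green, red), "intrinsics" (3x3 intrinsics, pixels), "rvec" (rotation vector, rad) and "tvec" (3), from world to camera coordinates, as OpenCV has them. Camera axes: x right, y down, z forward; pixel columns grow to the right and rows downward; lengths in m; the calibration is good to about 2 mm. A picture is of the moment at which its call begins. There is no depth.
- workorder.sign_off(): hands the job in, once; it reports no verdict.
The state is a dict: "clock": time; "joints": joint angles; "dq": joint speeds; "joint_efforts": joint torques, N m; "position": TCP position; "ee_rot": TCP orientation; "force": force on the tool from outside, world axes, zero at the start; "ft_torque": the same for the moment, N m; "width": opening from 0.0 (shut) to 1.0 (fully open).
Only numpy, scipy, OpenCV 4.12 (cv2) and the standard library are available. Lean on these libraries where they do the work, as an engineer would, in place of code of your own. Each camera call takes 0.05 s, during which the arm holds its last target.

### The job

Take the orange-handled locking pin from its grey parking block and set its sprung steel nose into the red-dotted end of the slot in the white lock unit's cover. Lightly pressed down, slide it along the slot towards the other end until the nose drops into the hidden socket of the carriage below, then push the pin fully home, upright with its collar flat on the cover, and let go. Never force the nose: if it comes up hard or is dragged hard against an edge it bends; and leave the detergent, the jar and the tub where they stand.

Things in the scene. Friction and masses are not known exactly. Their poses are not given: they have to be found in the camera images.
- lock_unit: White box-shaped drum-lock unit of a washing machine, fixed to the counter, 280 mm (its x) by 130 mm (its y) by 60 mm high; origin at the centre of its underside, z up. In its flat top (60 mm high) a slot 15 mm wide and 6 mm deep runs along its x axis through the middle, from x = -65 to x = +65 mm. A red dot 20 mm across on the cover at x = -83 mm marks the start end.
- slot_start (a point): Red-dotted end of the slot, at its end wall, on the slot's floor, 54 mm above the counter (unit's x = -65 mm). The floor looks like one plain black strip: soft dust lips without resistance over a hard steel carriage, clamped where it last stopped.
- slot_end (a point): Other end wall of the slot, on its floor (unit's x = +65 mm). The carriage's socket is hidden under the lips: a square hole 14 by 14 mm, 50 mm deep, on the slot's centre line, its centre anywhere from 55 to 110 mm from slot_start (20 to 75 mm short of slot_end), not measured and not visible.
- holder: Fixed grey parking block, 64 by 64 mm, 50 mm high, with a 15 mm hole 40 mm deep in its top, in which the pin stands at the start; origin at the centre of its underside, z up.
- pin: Loose locking pin, 0.1 to 0.2 kg, upright in the parking block. Origin: centre of the underside of its round steel collar (36 mm across, 6 mm thick), z up along the pin. Above it a square orange handle 24 by 24 mm (sides along the pin's x and y), 6 to 62 mm above the origin. The collar rests on the holder's top at the start, on the cover's top when home (origin 60 mm above the counter).
- nose: Round steel nose below the collar, 9 mm across, tip tapered to 5 mm; origin at its tip, z up, 30 mm below the pin's origin when extended. It springs up into the pin by at most 12 mm: 1.5 N to start, 0.5 N more per mm, 7.5 N at 12 mm, where it comes up hard. Over the socket it springs out again. Fully home the tip is 30 mm above the counter. More than 15 N on it, in any direction, bends it.
- detergent: Blue detergent bottle with an orange cap, 68 mm across, 150 mm high, loose; origin at the centre of its underside. Not to be moved.
- jar: Glass jar with a steel cap, 70 mm across, 100 mm high, loose; origin at the centre of its underside. Not to be moved.
- tub: Open green plastic tub, 70 mm across at the rim, 70 mm high, loose; origin at the centre of its underside. Not to be moved.
Things that resemble listed ones, but are neither listed nor needed, are in the scene too. What is meant by the pin is not pink, purple or turquoise, and is the smaller of those in its own colour.

How it is judged:
By the outcome, as a careful person would: the job done as asked, in the order asked, and still so for the second after the job is handed in, with the robot touching nothing.
It also fails if it takes over 58 s, if anything falls off the work surface, if the arm or the gripper's body presses on something with over 40 N, if the wrist force passes 120 N, or if a joint passes its speed limit or range.

## Working session

There is one attempt and no reset: what is moved stays moved. The work goes in short steps, Python scripts to look and compute and a shell command to move; the robot and the scene stay as the last step left them, time stands still between calls to the robot, and variables do not carry over. Pictures are saved under pics/ and viewed, and the job is handed in when it is done.

```bash
ls; mkdir -p pics; python3 - <<'E'
from cell import arm, eyes, workorder
import cv2,numpy as np
s=arm.observe(); print(s, arm.grasp_offset)
for n in("side","top"):
    d=eyes.get_image(n); cv2.imwrite(f"pics/{n}0.png",d["frame"]); print(n,d["intrinsics"],d["rvec"],d["tvec"]); np.savez(f"pics/{n}0.npz",**d)
E
```

```text
pics
{'clock': 0.0, 'joints': array([ 1.03841816,  0.43522511,  0.02498342,  1.57407578, -0.01158728,
        1.13401132, -0.07512208]), 'dq': array([-0.00044322, -0.00025526, -0.00076251,  0.00075455,  0.00038093,
        0.00036773, -0.00151512]), 'joint_efforts': array([-5.98371626e-04, -6.67861819e+01,  9.84483585e-01, -3.14452422e+01,
       -6.05796184e-02,  4.30582662e-02,  1.79964782e-04]), 'position': array([ 0.26014651, -0.56772989,  0.22595203]), 'ee_rot': array([-3.06790573e+00, -6.69444197e-01,  7.68099242e-04]), 'force': array([0.17642616, 0.43206645, 0.23944308]), 'ft_torque': array([-0.00275459, -0.00766628, -0.03435005]), 'width': 1.001175116366558} 0.0188
side [[421.14665802   0.         317.43650205]
 [  0.         421.14665802 203.6361119 ]
 [  0.           0.           1.        ]] [ 0.39287919 -2.73544321  1.24787286] [0.53199722 0.17230101 0.97009124]
top [[465.19007936   0.         315.31273545]
 [  0.         465.19007936 199.36549357]
 [  0.           0.           1.        ]] [ 2.12085142 -2.17596304  0.13260534] [0.00874234 0.58306808 1.30352524]
```

View pics/side0.png

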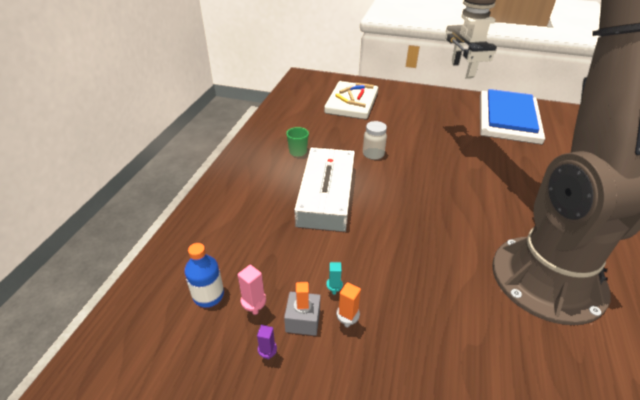

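View pics/top0.png

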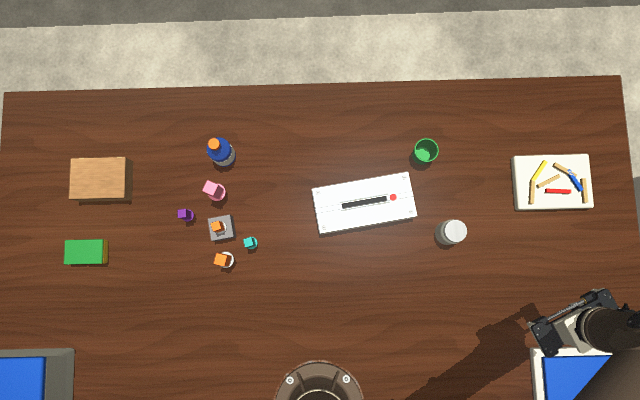

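```bash
python3 - <<'E'
import cv2,numpy as np
s=cv2.imread("pics/side0.png");t=cv2.imread("pics/top0.png")
a=cv2.resize(t[200:280,170:270],None,fx=8,fy=7.5*0+7.5,interpolation=cv2.INTER_CUBIC)
cv2.imwrite("pics/c1.png",cv2.resize(t[205:275,175:268],(744,560),interpolation=cv2.INTER_CUBIC))
cv2.imwrite("pics/c2.png",cv2.resize(s[255:345,250:370],(800,600),interpolation=cv2.INTER_CUBIC))
cv2.imwrite("pics/c3.png",cv2.resize(t[165:240,305:425],(800,500),interpolation=cv2.INTER_CUBIC))
cv2.imwrite("pics/c4.png",cv2.resize(s[140:235,280:370],(568,600),interpolation=cv2.INTER_CUBIC))
E
```

```text
(no output)
```

View pics/c1.png

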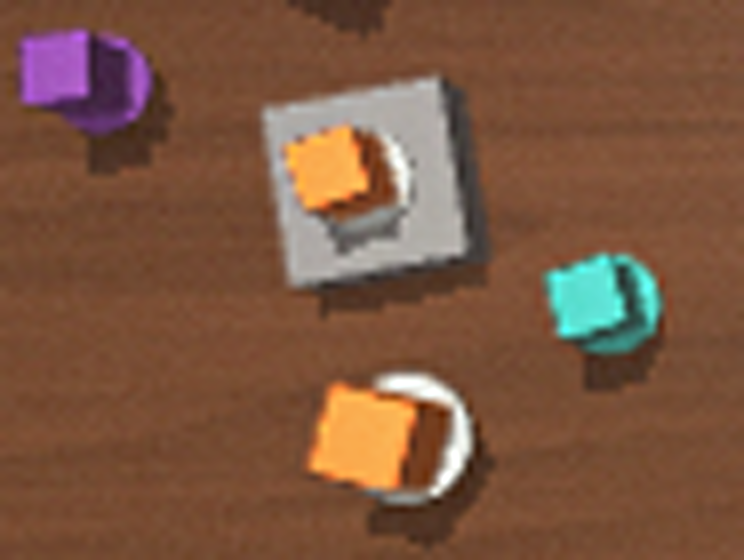

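View pics/c2.png

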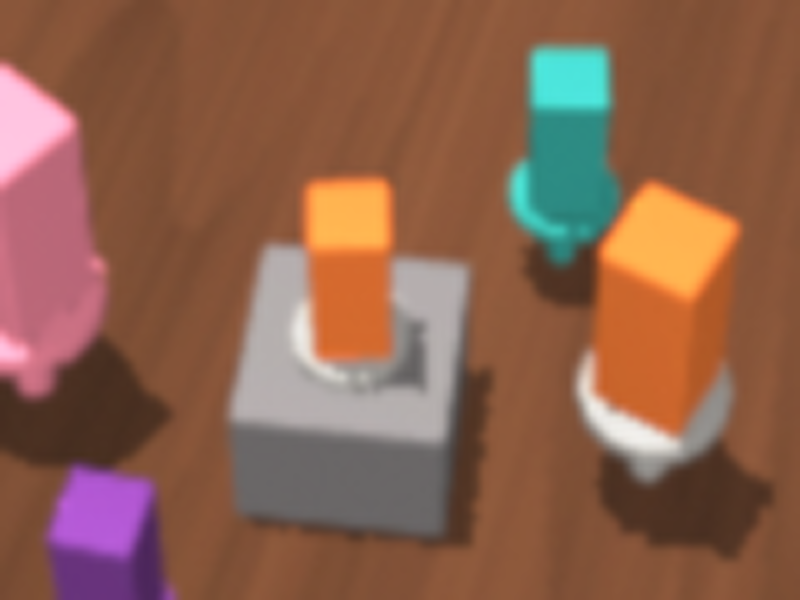

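View pics/c3.png

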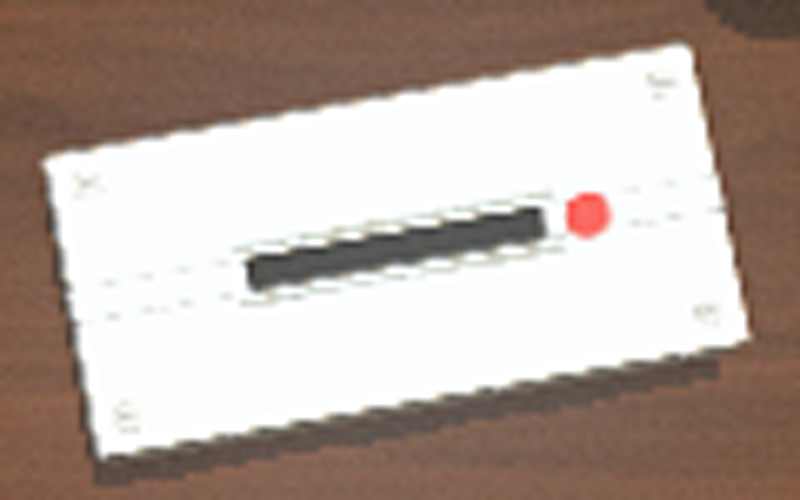

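View pics/c4.png

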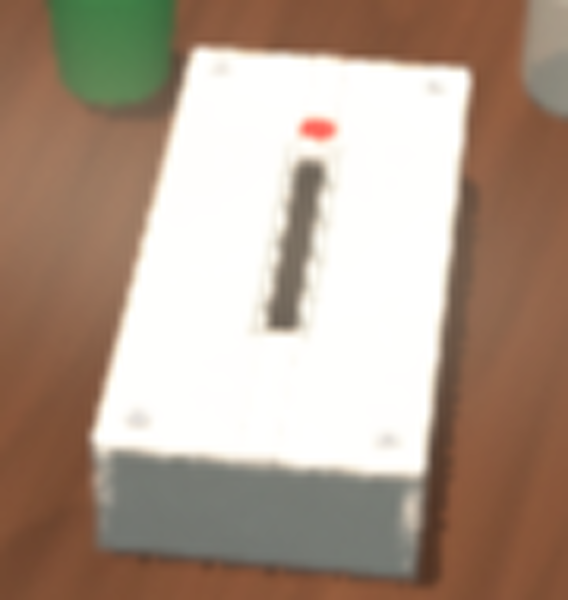

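```bash
cat > h.py <<'E'
import cv2,numpy as np
from scipy.optimize import least_squares
D={n:dict(np.load(f"pics/{n}0.npz")) for n in("side","top")}
def P(n):
    d=D[n]; return d["intrinsics"]@np.c_[cv2.Rodrigues(d["rvec"])[0],d["tvec"].reshape(3)]
def proj(n,X):
    d=D[n]; return cv2.projectPoints(np.asarray(X,float).reshape(-1,1,3),d["rvec"],d["tvec"],d["intrinsics"],None)[0].reshape(-1,2)
def full(p,x0,y0,fx,fy=None):
    p=np.asarray(p,float); return np.c_[(p[:,0]+.5)/fx-.5+x0,(p[:,1]+.5)/(fy or fx)-.5+y0]
def tri(s,t):
    X=cv2.triangulatePoints(P("side"),P("top"),np.asarray(s).T,np.asarray(t).T); return (X[:3]/X[3]).T
def ray_z(n,p,z):
    d=D[n];R=cv2.Rodrigues(d["rvec"])[0];C=-R.T@d["tvec"].reshape(3)
    r=(R.T@np.linalg.inv(d["intrinsics"])@np.c_[p,np.ones(len(p))].T).T
    return C+r*((z-C[2])/r[:,2])[:,None]
def fit(model,s,t,x0):  # model(yaw-frame pts Nx3), returns x,y,yaw,dz
    def pts(q):
        c,si=np.cos(q[2]),np.sin(q[2]); return model@np.array([[c,si,0],[-si,c,0],[0,0,1]])+[q[0],q[1],q[3]]
    f=lambda q:np.r_[(proj("side",pts(q))-s).ravel(),(proj("top",pts(q))-t).ravel()]
    r=least_squares(f,x0); return r.x,f(r.x).reshape(2,-1,2)
E
cat > m.py <<'E'
from h import *
np.set_printoptions(precision=4,suppress=True)
c1=lambda p:full(p,175,205,8); c2=lambda p:full(p,250,255,800/120); c3=lambda p:full(p,305,165,800/120); c4=lambda p:full(p,280,140,568/90,600/95)
# unit order: top-view left-top, right-top(dot far), right-bottom, left-bottom, dot
t=c3([(45,158),(690,43),(750,340),(98,460),(588,214)])
s=c4([(95,440),(197,48),(470,70),(422,475),(318,129)])
print("unit tri",tri(s,t)*1000)
m=np.array([[.14,-.065,.06],[-.14,-.065,.06],[-.14,.065,.06],[.14,.065,.06],[-.083,0,.06]])
X=tri(s,t); 
for m_ in (m,m*[1,-1,1]):
    e=X[4]-X[:4].mean(0); q,r=fit(m_,s,t,[*X[:4,:2].mean(0),np.arctan2(-e[1],-e[0]),0]); print(q,np.rad2deg(q[2]),r.round(1).tolist())
    c,si=np.cos(q[2]),np.sin(q[2])
    print("start",q[:2]-.065*np.array([c,si]),"end",q[:2]+.065*np.array([c,si]))
# holder
t=c1([(263,108),(440,78),(470,255),(290,287)])
s=c2([(230,420),(263,245),(470,263),(447,443)])
X=tri(s,t);print("holder",X*1000,X.mean(0)*1000)
E=X[1]-X[0];print("edge ang",np.rad2deg(np.arctan2(E[1],E[0])))
m=np.array([[-.032,.032,.05],[.032,.032,.05],[.032,-.032,.05],[-.032,-.032,.05]])
q,r=fit(m,s,t,[*X.mean(0)[:2],np.arctan2(E[1],E[0]),0]);print(q,np.rad2deg(q[2]),r.round(1).tolist())
# handle
t=c1([(283,150),(352,125),(372,185),(318,213)])
s=c2([(308,248),(305,182),(388,180),(391,250)])
X=tri(s,t);print("handle",X*1000,X.mean(0)*1000)
E=X[1]-X[0];print("edge ang",np.rad2deg(np.arctan2(E[1],E[0])))
m=np.array([[-.012,.012,.112],[.012,.012,.112],[.012,-.012,.112],[-.012,-.012,.112]])
q,r=fit(m,s,t,[*X.mean(0)[:2],np.arctan2(E[1],E[0]),0]);print(q,np.rad2deg(q[2]),r.round(1).tolist())
E
python3 m.py
```

```text
unit tri [[ 612.3945    4.1895   60.546 ]
 [ 654.3169 -272.9095   61.9739]
 [ 526.0929 -291.5533   62.4242]
 [ 483.4669  -15.0393   58.6198]
 [ 582.0548 -225.945    61.4627]]
[ 0.5692 -0.1438  1.722   0.001 ] 98.66161599211783 [[[0.0, -0.1], [-0.2, 0.3], [-0.1, 0.3], [0.1, -0.8], [0.2, 0.2]], [[-0.1, -0.0], [-0.2, 0.1], [0.1, 0.2], [0.0, -0.3], [-0.0, 0.1]]]
start [ 0.579  -0.2081] end [ 0.5594 -0.0796]
[ 0.5761 -0.1602  1.6996 -0.0289] 97.3796801678494 [[[48.9, 9.0], [42.5, 9.1], [-42.9, 1.7], [-53.1, -2.0], [-0.3, 5.1]], [[13.0, 42.1], [12.2, 44.4], [-4.9, -44.0], [-1.9, -47.4], [4.0, -0.3]]]
start [ 0.5844 -0.2247] end [ 0.5677 -0.0957]
holder [[535.4468 302.4735  50.5174]
 [545.5989 239.5293  50.3378]
 [481.9674 228.6377  51.4331]
 [471.6491 292.3832  51.3064]] [508.6655 265.7559  50.8987]
edge ang -80.83787209820444
[ 0.5087  0.2658 -1.4037  0.001 ] -80.42881468790478 [[[-0.0, -0.0], [0.4, -0.1], [-0.0, 0.2], [-0.2, -0.1]], [[-0.1, 0.3], [-0.1, -0.2], [-0.1, -0.3], [0.2, 0.1]]]
handle [[515.6954 280.8267 112.3373]
 [523.9786 257.7309 111.0632]
 [502.282  250.5754 111.453 ]
 [494.3931 270.2574 106.0343]] [509.0873 264.8476 110.222 ]
edge ang -70.26985613387603
[ 0.5092  0.2649 -1.2191 -0.0018] -69.85008775982885 [[[0.1, 0.4], [0.1, 0.3], [0.0, -0.1], [0.2, -0.5]], [[0.4, -0.3], [0.0, -0.5], [0.5, 0.2], [-1.0, -0.0]]]
```

```bash
cat > go.py <<'E'
import sys,numpy as np
from cell import arm
from scipy.spatial.transform import Rotation as R
np.set_printoptions(precision=4,suppress=True)
def st(tx=None,ty=None,tz=None,jaw=None):
    s=arm.observe(); r=R.from_rotvec(s["ee_rot"]).as_matrix()
    print("t",round(s["clock"],2),"pos",s["position"]*1000,"F",s["force"],"w",round(s["width"],3),"jaw",np.rad2deg(np.arctan2(r[1,1],r[0,1])).round(2),"zax",r[:,2],"q7",s["joints"][6].round(2))
    if jaw is not None:
        a=np.deg2rad(jaw); v=r.T@[np.cos(a),np.sin(a),0]; d=np.rad2deg(np.arctan2(-v[0],v[1])); d=(d+90)%180-90; print("turn",d.round(2))
    if tx is not None:
        t=np.array([tx,ty,tz])/1000
        print("shift mm (tool)",(r.T@(t-s["position"])*1000).round(1))
st(*[float(a) for a in sys.argv[1:]])
E
python3 go.py 509 265 180 20; python3 go.py 509 265 180 110
python3 - <<'E'
from h import *
np.set_printoptions(precision=3,suppress=True)
p=np.array([[215,191],[186,215],[250,243],[223,260],[219,150],[452,232],[426,150]],float)
print(ray_z("top",p,.1)[:,:2])
E
```

```text
t 0.1 pos [ 260.1817 -567.7535  226.0184] F [-0.405   0.5396 -0.3224] w 0.995 jaw -65.38 zax [-0.0007  0.0013 -1.    ] q7 -0.08
turn -85.38
shift mm (tool) [ 573.2 -653.3   46.9]
t 0.1 pos [ 260.1817 -567.7535  226.0184] F [-0.405   0.5396 -0.3224] w 0.995 jaw -65.38 zax [-0.0007  0.0013 -1.    ] q7 -0.08
turn 4.62
shift mm (tool) [ 573.2 -653.3   46.9]
[[ 0.606  0.27 ]
 [ 0.541  0.35 ]
 [ 0.46   0.174]
 [ 0.416  0.248]
 [ 0.721  0.259]
 [ 0.476 -0.376]
 [ 0.705 -0.318]]
```

```bash
python3 -m inch '[[[0.35,28,-32,0,0],[0.35,28,-32,0,0],[0.35,28,-32,0,0],[0.35,28,-32,0,0],[0.35,28,-32,0,0],[0.35,28,-32,0,0],[0.35,28,-32,0,0],[0.35,28,-32,0,0],[0.35,28,-32,0,0],[0.35,28,-32,0,0]]]' 30; python3 go.py 509 265 180 110
```

```text
clock: 1.1
position: [0.3811, -0.1503, 0.2223]
ee_rot: [-3.07, -0.653, 0.009]
force: [2.0, 0.0, 0.5]
width: 0.65
t 1.1 pos [ 381.1094 -150.2688  222.2601] F [1.9706 0.0019 0.516 ] w 0.65 jaw -66.0 zax [-0.006   0.0013 -1.    ] q7 -0.94
turn 4.01
shift mm (tool) [ 286.  -327.2   42. ]
```

```bash
python3 -m inch '[[[0.35,29,-33,0,0.5],[0.35,29,-33,0,0.5],[0.35,29,-33,0,0.5],[0.35,29,-33,0,0.5],[0.35,29,-33,0,0.5],[0.35,29,-33,0,0.5],[0.35,29,-33,0,0.5],[0.35,29,-33,0,0.5],[0.35,29,-33,0,0],[0.35,10,-11,0,0],[0.35,0,0,0,0],[0.35,0,0,0,0]]]'; python3 go.py 509 265 180 110
```

```text
clock: 2.3
position: [0.5181, 0.2573, 0.2188]
ee_rot: [-3.091, -0.548, 0.015]
force: [0.2, -1.0, 0.3]
width: 0.651
t 2.3 pos [518.1413 257.3104 218.8344] F [ 0.1865 -0.9801  0.2677] w 0.651 jaw -69.91 zax [-0.0101  0.0008 -0.9999] q7 -1.95
turn 0.1
shift mm (tool) [ -5.6 -10.2  38.9]
```

```bash
python3 -m inch '[[[0.35,-6,-10,5,0],[0.35,0,0,20,0],[0.35,0,0,14,0],[0.35,0,0,0,0],[0.35,0,0,0,0]]]'; python3 go.py 509 265 71 110
python3 - <<'E'
from cell import eyes
import cv2,numpy as np
for n,(x,y) in dict(side=(220,215),top=(160,170)).items():
    f=eyes.get_image(n)["frame"]; cv2.imwrite(f"pics/{n}1.png",cv2.resize(f[y:y+130,x:x+160],(800,600) if 0 else (738,600),interpolation=cv2.INTER_CUBIC))
E
```

```text
clock: 2.8
position: [0.5056, 0.2582, 0.1791]
ee_rot: [3.094, 0.537, -0.016]
force: [0.1, 0.1, -0.4]
width: 0.651
t 2.8 pos [505.5614 258.2335 179.0527] F [ 0.1313  0.0637 -0.4227] w 0.651 jaw -70.32 zax [-0.01   -0.0029 -0.9999] q7 -2.0
turn -0.32
shift mm (tool) [  6.6  -5.1 108. ]
```

View pics/side1.png

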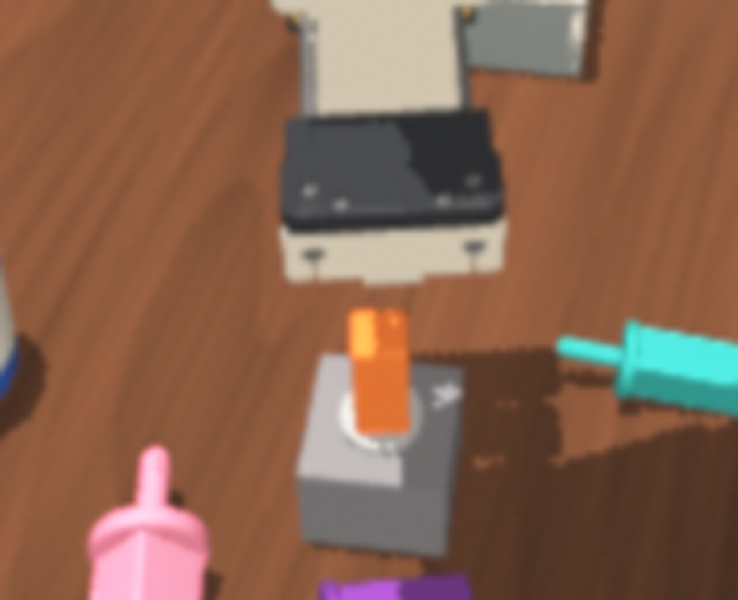

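View pics/top1.png

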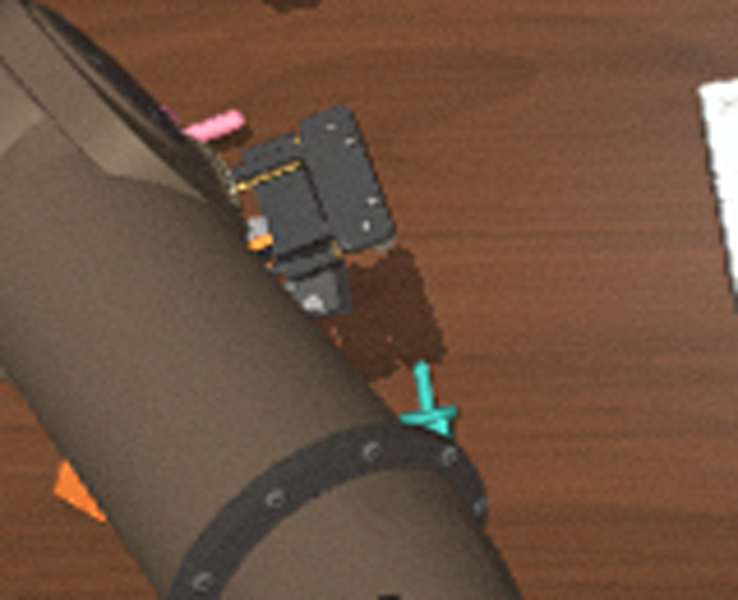

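```bash
python3 -m inch '[[[0.35,7,-5,10,0],[0.35,0,0,20,0],[0.35,0,0,0,0]]]'; python3 go.py 509 265 71 110
```

```text
clock: 3.2
position: [0.5125, 0.2669, 0.1498]
ee_rot: [-3.095, -0.535, 0.009]
force: [0.6, -0.8, 0.4]
width: 0.651
t 3.2 pos [512.4919 266.8683 149.7981] F [ 0.592  -0.8038  0.4235] w 0.651 jaw -70.39 zax [-0.0056 -0.0005 -1.    ] q7 -2.02
turn -0.39
shift mm (tool) [-3.5  0.7 78.8]
```

```bash
python3 -m inch '[[[0.35,-3,1,10,0],[0.35,0,0,10,0],[0.35,0,0,0,0]]]'; python3 go.py 509 265 71 110
```

```text
clock: 3.5
position: [0.5104, 0.2659, 0.1291]
ee_rot: [-3.094, -0.535, 0.007]
force: [0.1, -0.6, -0.4]
width: 0.644
t 3.5 pos [510.3939 265.9159 129.1228] F [ 0.0782 -0.5563 -0.3724] w 0.644 jaw -70.37 zax [-0.0046  0.0006 -1.    ] q7 -2.04
turn -0.37
shift mm (tool) [-1.4  0.5 58.1]
```

```bash
python3 -m inch '[[[0.35,-1,0,20,0],[0.35,0,0,20,0],[0.35,0,0,14,0],[0.35,0,0,2,0],[0.35,0,0,0,0]]]'; python3 go.py 509 265 71 110
```

```text
clock: 4.0
position: [0.5106, 0.2666, 0.0729]
ee_rot: [-3.093, -0.535, 0.002]
force: [0.0, -0.3, -0.0]
width: 0.65
t 4.0 pos [510.5999 266.6433  72.8629] F [ 0.0074 -0.2654 -0.0009] w 0.65 jaw -70.38 zax [-0.0019  0.0022 -1.    ] q7 -2.08
turn -0.38
shift mm (tool) [-2.1  1.   1.9]
```

```bash
python3 -m inch '[[[0.5,0,0,0,0],[0.6,0,0,0,0],[0.68,0,0,0,0],[0.9,0,0,0,0],[0.9,0,0,0,0],[0.9,0,0,0,0]]]' 30; python3 go.py 509 265 71 110
python3 - <<'E'
from cell import eyes
import cv2,numpy as np
for n,(x,y) in dict(side=(220,215)).items():
    f=eyes.get_image(n)["frame"]; cv2.imwrite(f"pics/{n}2.png",cv2.resize(f[y:y+130,x:x+160],(738,600),interpolation=cv2.INTER_CUBIC))
E
```

```text
clock: 4.6
position: [0.5122, 0.2676, 0.0758]
ee_rot: [-3.092, -0.534, -0.004]
force: [-0.2, 0.5, -0.4]
width: 0.257
t 4.6 pos [512.1697 267.6309  75.7866] F [-0.2101  0.5136 -0.428 ] w 0.257 jaw -70.4 zax [ 0.002   0.0043 -1.    ] q7 -2.07
turn -0.4
shift mm (tool) [-3.9  1.4  4.8]
```

View pics/side2.png

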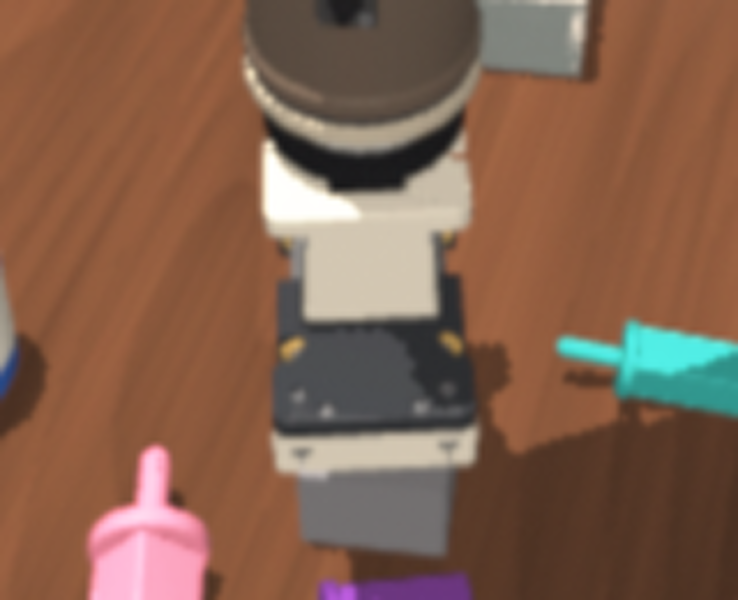

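```bash
python3 -m inch '[[[0.9,0,0,-8,0],[0.9,0,0,-10,0],[0.9,0,0,-12,0],[0.9,0,0,-15,0],[0.9,0,0,-20,0],[0.9,0,0,-20,0],[0.9,0,0,-20,0],[0.9,0,0,-15,0],[0.9,0,0,0,0]]]' 30; python3 go.py 578 -200 200 110
python3 - <<'E'
from cell import eyes
import cv2,numpy as np
for n,(x,y) in dict(side=(220,165)).items():
    f=eyes.get_image(n)["frame"]; cv2.imwrite(f"pics/{n}3.png",cv2.resize(f[y:y+130,x:x+160],(738,600),interpolation=cv2.INTER_CUBIC))
E
```

```text
clock: 5.55
position: [0.5117, 0.2677, 0.2078]
ee_rot: [-3.09, -0.535, -0.009]
force: [-0.5, -0.2, -1.6]
width: 0.259
t 5.55 pos [511.7286 267.6674 207.8268] F [-0.5217 -0.1811 -1.6453] w 0.259 jaw -70.34 zax [ 0.0045  0.0062 -1.    ] q7 -1.99
turn -0.34
shift mm (tool) [-95.  462.7   5.2]
```

View pics/side3.png

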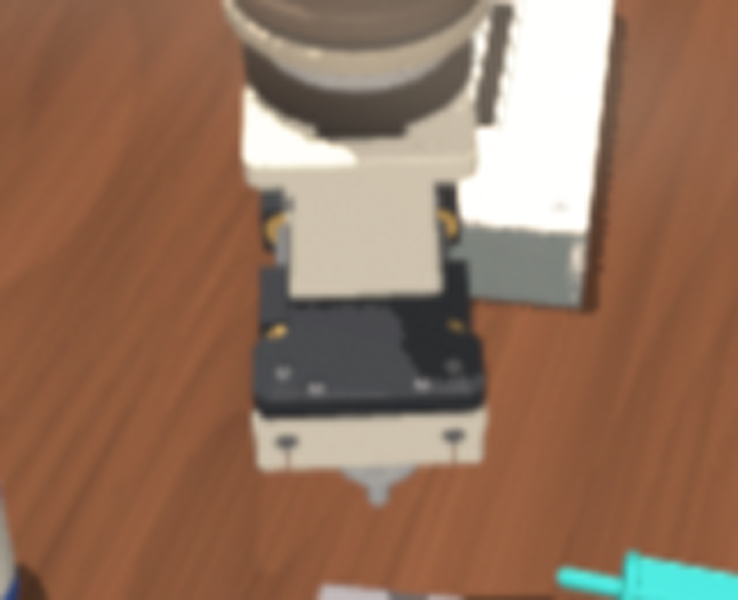

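```bash
python3 - <<'E'
from h import *
for dz in (50,54,58): print(dz,proj("side",[.5117-.0045*0,.2677,.2078-dz/1000]))
E
```

```text
50 [[299.71006005 271.55804359]]
54 [[299.75283295 272.95964432]]
58 [[299.79531874 274.3518369 ]]
```

```bash
python3 -m inch '[[[0.9,-4,20,0,0],[0.9,-7,34,0,0],[0.9,-7,34,0,0],[0.9,-7,34,0,0],[0.9,-7,34,0,0],[0.9,-7,34,0,0],[0.9,-7,34,0,0],[0.9,-7,34,0,0],[0.9,-7,34,0,0],[0.9,-7,34,0,0],[0.9,-7,34,0,0]]]'; python3 go.py 579 -198 150 110
```

```text
clock: 6.7
position: [0.5591, -0.1039, 0.1963]
ee_rot: [-3.083, -0.554, 0.011]
force: [1.0, -0.2, -1.8]
width: 0.262
t 6.7 pos [ 559.1457 -103.9028  196.2994] F [ 0.9837 -0.1848 -1.8118] w 0.262 jaw -69.61 zax [-0.0084  0.0081 -0.9999] q7 -1.27
turn 0.39
shift mm (tool) [-13.9  95.6  45.4]
```

```bash
python3 -m inch '[[[0.9,-4,28,0,0],[0.9,-4,28,0,0],[0.9,-4,24,5,0],[0.9,-1,10,10,0],[0.9,0,0,5,0],[0.9,0,0,0,0]]]'; python3 go.py 579 -198 140 110
python3 - <<'E'
from cell import eyes
import cv2,numpy as np
for n,(x,y) in dict(side=(270,90),top=(300,130)).items():
    d=eyes.get_image(n);f=d["frame"]; cv2.imwrite(f"pics/{n}4.png",cv2.resize(f[y:y+120,x:x+160],(800,600),interpolation=cv2.INTER_CUBIC))
E
```

```text
clock: 7.3
position: [0.5744, -0.2014, 0.1686]
ee_rot: [-3.083, -0.542, 0.024]
force: [-0.1, 0.4, -0.6]
width: 0.258
t 7.3 pos [ 574.4032 -201.4259  168.5709] F [-0.0723  0.3838 -0.5615] w 0.258 jaw -70.06 zax [-0.0168  0.0084 -0.9998] q7 -1.13
turn -0.05
shift mm (tool) [ 5.9 -1.3 28.5]
```

View pics/side4.png

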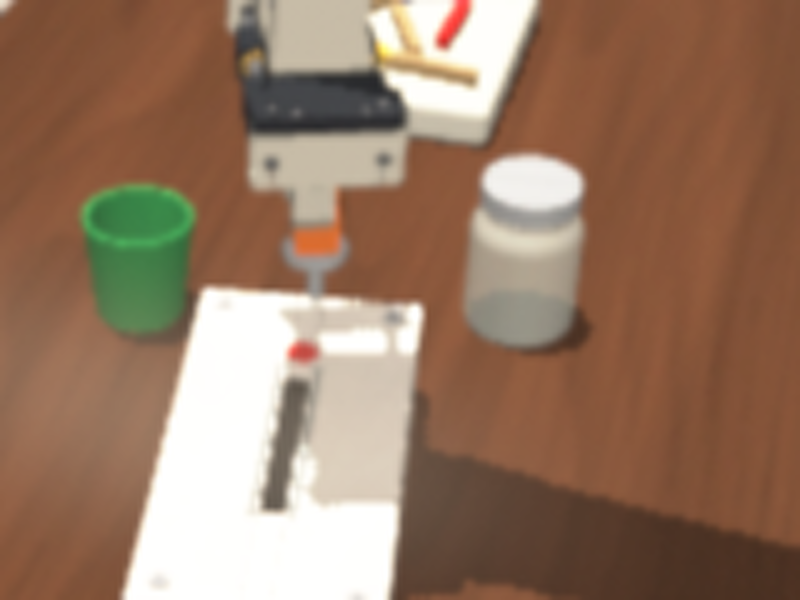

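View pics/top4.png

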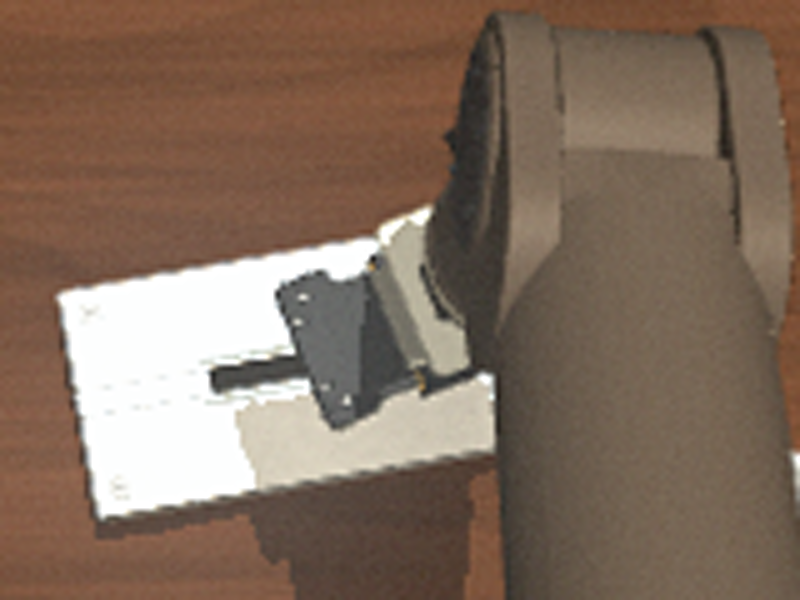

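```bash
cat > tip.py <<'E'
from h import *
from cell import arm
from scipy.spatial.transform import Rotation as R
import sys
np.set_printoptions(precision=2,suppress=True)
OX=float(sys.argv[1]) if len(sys.argv)>1 else -2.3
s=arm.observe(); r=R.from_rotvec(s["ee_rot"]).as_matrix()
g=lambda z,ox=OX:s["position"]+r@np.array([ox,0,z])/1000
S=np.array([.579,-.2081]);a=np.deg2rad(98.66);u=np.array([np.cos(a),np.sin(a)]);n=np.array([-u[1],u[0]])
t=g(55)
d=t[:2]-S
print("t",round(s["clock"],2),"tcp",s["position"]*1000,"tip",t*1000,"along",d@u*1000,"lat",d@n*1000,"F",s["force"],"zax",r[:,2]*1000)
print("tool shift for 1mm along",r.T@[*u,0],"1mm lat",r.T@[*n,0])
print("px collar(z25,top20)",proj("side",[g(19),g(25),g(55)]).tolist())
E
python3 tip.py; python3 tip.py 0
```

```text
t 7.4 tcp [ 574.87 -200.98  169.56] tip [ 571.84 -201.32  114.6 ] along 7.7788872218124485 lat 6.057627164859355 F [ 0.56  1.33 -1.33] zax [ -15.72    8.1  -999.84]
tool shift for 1mm along [ 0.2  -0.98  0.01] 1mm lat [-0.98 -0.2   0.01]
px collar(z25,top20) [[332.0592232941085, 138.4053734395149], [332.0204972576872, 140.31945673947075], [331.83076164770193, 149.69737908941306]]
t 7.4 tcp [ 574.87 -200.98  169.56] tip [ 574.   -200.53  114.57] along 8.231650733747404 lat 3.8028003554752 F [ 0.56  1.33 -1.33] zax [ -15.72    8.1  -999.84]
tool shift for 1mm along [ 0.2  -0.98  0.01] 1mm lat [-0.98 -0.2   0.01]
px collar(z25,top20) [[331.20902837727374, 138.43952123525287], [331.17319749750834, 140.35367443683194], [330.9976468576865, 149.7319208392157]]
```

```bash
python3 -m inch '[[[0.9,6,-1,10,0],[0.9,0,0,10,0],[0.9,0,0,10,0],[0.9,0,0,0,0]]]'; python3 tip.py -3.5
python3 - <<'E'
from cell import eyes
import cv2,numpy as np
for n,(x,y) in dict(side=(290,125)).items():
    d=eyes.get_image(n);f=d["frame"]; cv2.imwrite("pics/side5f.png",f);cv2.imwrite(f"pics/{n}5.png",cv2.resize(f[y:y+60,x:x+80],(800,600),interpolation=cv2.INTER_CUBIC))
E
```

```text
clock: 7.8
position: [0.581, -0.1932, 0.1379]
ee_rot: [-3.081, -0.552, 0.019]
force: [-0.1, 0.2, -0.8]
width: 0.259
t 7.8 tcp [ 580.95 -193.25  137.88] tip [ 576.89 -193.97   82.92] along 14.290102153935104 lat -0.04533508390432931 F [-0.12  0.24 -0.82] zax [ -14.1     9.   -999.86]
tool shift for 1mm along [ 0.2  -0.98  0.01] 1mm lat [-0.98 -0.2   0.01]
px collar(z25,top20) [[329.2594527763978, 149.42055116921793], [329.22677000982344, 151.27080023984024], [329.06659534321557, 160.33866869443875]]
```

View pics/side5.png

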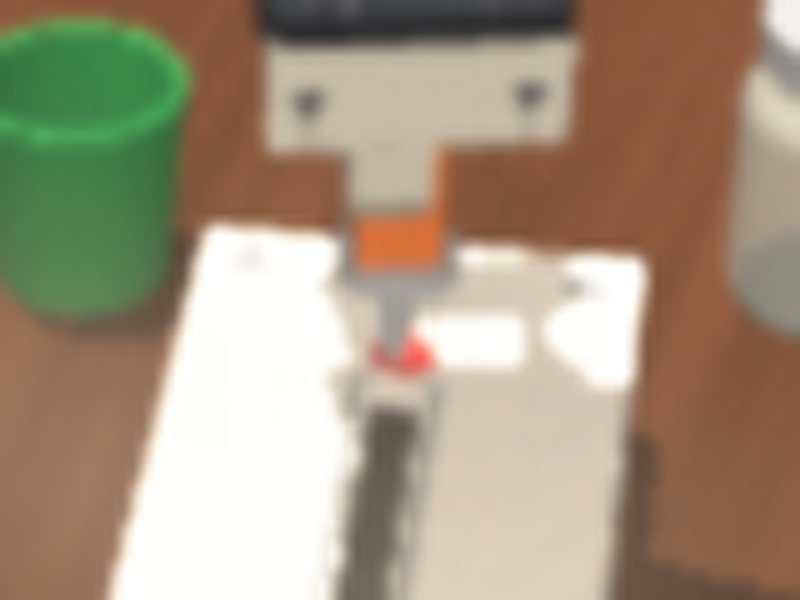

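```bash
python3 -m inch '[[[0.9,-1,3,7,0],[0.9,0,0,7,0],[0.9,0,0,3,0],[0.9,0,0,0,0]]]'; python3 tip.py -3.5
python3 - <<'E'
from cell import eyes
import cv2,numpy as np
for n,(x,y) in dict(side=(290,125)).items():
    d=eyes.get_image(n);f=d["frame"]; cv2.imwrite("pics/side6f.png",f);cv2.imwrite(f"pics/{n}6.png",cv2.resize(f[y:y+60,x:x+80],(800,600),interpolation=cv2.INTER_CUBIC))
E
```

```text
clock: 8.25
position: [0.5814, -0.1972, 0.1205]
ee_rot: [-3.082, -0.551, 0.017]
force: [-0.6, -1.1, -1.1]
width: 0.26
t 8.25 tcp [ 581.35 -197.15  120.47] tip [ 577.37 -197.91   65.5 ] along 10.323811105034995 lat 0.07399028931819192 F [-0.64 -1.12 -1.11] zax [ -12.65    8.37 -999.89]
tool shift for 1mm along [ 0.2  -0.98  0.01] 1mm lat [-0.98 -0.2   0.01]
px collar(z25,top20) [[329.30974914201516, 153.91744107608312], [329.27460848484384, 155.72883296940432], [329.1023499168969, 164.60822791106833]]
```

View pics/side6.png

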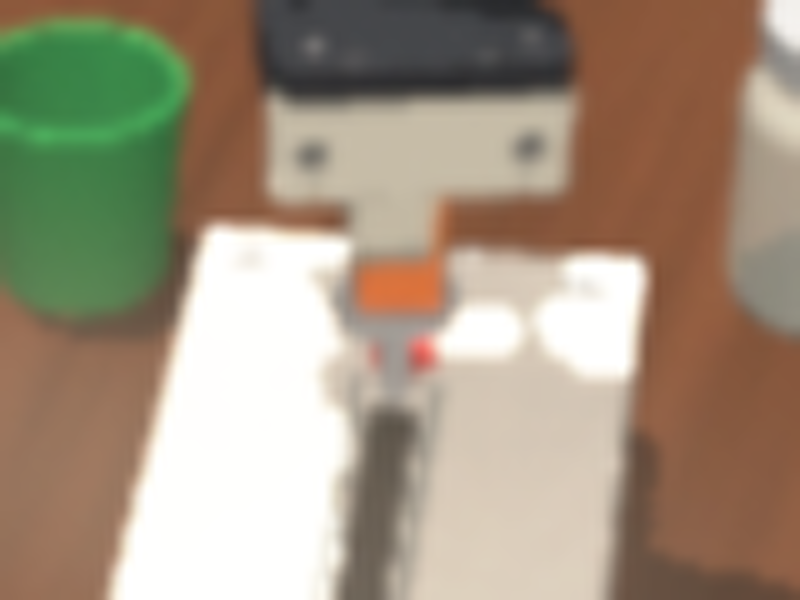

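```bash
python3 -m inch '[[[0.9,0,0,3,0],[0.9,0,0,3,0]]]'; python3 tip.py -3.5;python3 -m inch '[[[0.9,0,0,2,0],[0.9,0,0,0,0]]]'; python3 tip.py -3.5
```

```text
clock: 8.5
position: [0.5819, -0.1973, 0.1151]
ee_rot: [-3.083, -0.551, 0.015]
force: [-0.2, -0.7, -1.5]
width: 0.262
t 8.5 tcp [ 581.91 -197.25  115.1 ] tip [ 578.02 -198.02   60.13] along 10.108296015638475 lat -0.5468622623722498 F [-0.22 -0.67 -1.51] zax [ -11.05    8.01 -999.91]
tool shift for 1mm along [ 0.2  -0.98  0.01] 1mm lat [-0.98 -0.2   0.01]
px collar(z25,top20) [[329.06376766070406, 155.471548601166], [329.0264366146566, 157.27109505236103], [328.8434326989469, 166.09281536127116]]
clock: 8.7
position: [0.5817, -0.1972, 0.1126]
ee_rot: [-3.083, -0.551, 0.015]
force: [-0.2, -0.3, -1.2]
width: 0.262
t 8.7 tcp [ 581.74 -197.17  112.6 ] tip [ 577.83 -197.93   57.64] along 10.226640994652577 lat -0.37250044460037346 F [-0.23 -0.34 -1.17] zax [ -11.36    8.11 -999.9 ]
tool shift for 1mm along [ 0.2  -0.98  0.01] 1mm lat [-0.98 -0.2   0.01]
px collar(z25,top20) [[329.0946375482914, 156.2428037938982], [329.05784133617834, 158.03766969764422], [328.87745388329586, 166.83670824127472]]
```

```bash
python3 -m inch '[[[0.9,0,0,2,0],[0.9,0,0,0,0]]]'; python3 tip.py -3.5
```

```text
clock: 8.9
position: [0.5818, -0.1971, 0.1105]
ee_rot: [-3.083, -0.551, 0.015]
force: [0.2, -0.3, -0.7]
width: 0.257
t 8.9 tcp [ 581.76 -197.14  110.51] tip [ 577.86 -197.91   55.55] along 10.245220013794277 lat -0.4071157696438404 F [ 0.23 -0.26 -0.69] zax [ -11.27    8.08 -999.9 ]
tool shift for 1mm along [ 0.2  -0.98  0.01] 1mm lat [-0.98 -0.2   0.01]
px collar(z25,top20) [[329.0630826377655, 156.86829454286567], [329.02625570940916, 158.65895077163435], [328.8457138086834, 167.43754006805977]]
```

```bash
python3 -m inch '[[[0.9,0,0,2,0],[0.9,0,0,0,0]]]'; python3 tip.py -3.5 | head -1; python3 -m inch '[[[0.9,0,0,1.5,0],[0.9,0,0,0,0]]]'|grep force; python3 tip.py -3.5 |head -1; python3 -m inch '[[[0.9,0,0,1.5,0],[0.9,0,0,0,0]]]'|grep force; python3 tip.py -3.5 |head -1
```

```text
clock: 9.1
position: [0.5821, -0.1972, 0.1088]
ee_rot: [-3.083, -0.551, 0.014]
force: [-0.7, 0.4, 1.2]
width: 0.26
t 9.1 tcp [ 582.13 -197.15  108.77] tip [ 578.27 -197.93   53.8 ] along 10.15941989067811 lat -0.8111839248299789 F [-0.66  0.37  1.19] zax [ -10.4     7.88 -999.91]
force: [-0.1, 0.4, 1.1]
t 9.3 tcp [ 582.13 -197.13  107.53] tip [ 578.28 -197.91   52.56] along 10.17984247037407 lat -0.8213830010934549 F [-0.12  0.44  1.14] zax [ -10.29    7.74 -999.92]
force: [-0.4, -0.2, 1.4]
t 9.5 tcp [ 582.13 -197.16  106.21] tip [ 578.29 -197.95   51.24] along 10.139102025602513 lat -0.828806369080749 F [-0.41 -0.2   1.4 ] zax [ -10.13    7.65 -999.92]
```

```bash
python3 -m inch '[[[0.9,-0.6,0,1,0],[0.9,0,-1,0.3,0],[0.9,0.4,-2,0,0],[0.9,0.4,-2,0,0],[0.9,0.4,-2,0,0],[0.9,0,0,0,0]]]'; python3 tip.py -3.5
```

```text
clock: 10.1
position: [0.5815, -0.1924, 0.106]
ee_rot: [-3.088, -0.549, 0.009]
force: [-0.1, -1.9, 2.3]
width: 0.259
t 10.1 tcp [ 581.51 -192.43  105.97] tip [ 577.87 -193.41   50.99] along 14.695884564234083 lat -1.0905495516583894 F [-0.1  -1.88  2.32] zax [  -6.54    4.23 -999.97]
tool shift for 1mm along [ 0.2  -0.98  0.01] 1mm lat [-0.98 -0.2   0.01]
px collar(z25,top20) [[328.64755549483436, 159.14542621802343], [328.60441509121557, 160.92300042035916], [328.3929475011964, 169.63639438787956]]
```

```bash
python3 -m inch '[[[0.9,-0.2,-3,0.2,0],[0.9,0,-3,0.2,0],[0.9,0.4,-3,0,0],[0.9,0.4,-3,0,0],[0.9,0.6,-3,0,0],[0.9,0.6,-3,0,0]]]'; python3 tip.py -3.5|head -1
```

```text
clock: 10.7
position: [0.5769, -0.174, 0.1058]
ee_rot: [-3.089, -0.549, 0.008]
force: [-0.3, -2.2, 3.1]
width: 0.266
t 10.7 tcp [ 576.92 -173.97  105.8 ] tip [ 573.32 -174.98   50.82] along 33.60071278207624 lat 0.6260187256607918 F [-0.31 -2.23  3.09] zax [  -5.73    3.66 -999.98]
```

```bash
python3 -m inch '[[[0.9,0.7,-3,0,0],[0.9,0.7,-3,0,0],[0.9,0.7,-3,0,0],[0.9,0.6,-2,0,0]]]'; python3 tip.py -3.5|head -1
```

```text
clock: 11.1
position: [0.5753, -0.1614, 0.1058]
ee_rot: [-3.088, -0.549, 0.009]
force: [0.1, -3.7, 1.8]
width: 0.257
t 11.1 tcp [ 575.32 -161.43  105.8 ] tip [ 571.69 -162.44   50.82] along 46.24216913491989 lat 0.3508780995885403 F [ 0.06 -3.74  1.75] zax [  -6.2     3.7  -999.97]
```

```bash
python3 -m inch '[[[0.9,0.4,-1.5,0,0],[0.9,0.4,-1.5,0,0]]]'|grep force; python3 tip.py -3.5|head -1;
```

```text
force: [1.0, -2.2, 1.6]
t 11.3 tcp [ 574.95 -157.98  105.8 ] tip [ 571.32 -158.98   50.82] along 49.71318440691136 lat 0.19417124025556623 F [ 0.99 -2.23  1.56] zax [  -6.31    3.65 -999.97]
```

```bash
python3 -m inch '[[[0.9,0.4,-1.5,0,0],[0.9,0.4,-1.5,0.2,0]]]'|grep force; python3 tip.py -3.5|head -1;
```

```text
force: [0.2, -2.9, 1.6]
t 11.5 tcp [ 574.63 -154.81  105.62] tip [ 571.   -155.82   50.64] along 52.88839989796178 lat 0.03920350166442162 F [ 0.16 -2.87  1.6 ] zax [  -6.37    3.53 -999.97]
```

```bash
python3 -m inch '[[[0.9,0.4,-1.5,0,0]]]'|grep force; python3 tip.py -3.5|head -1;
```

```text
force: [-0.1, -2.4, 2.8]
t 11.6 tcp [ 574.46 -153.23  105.6 ] tip [ 570.82 -154.24   50.62] along 54.4746635251896 lat -0.023776971898144955 F [-0.15 -2.35  2.79] zax [  -6.4     3.44 -999.97]
```

```bash
cat > chk.py <<'E'
import sys,subprocess
from cell import arm
s=arm.observe();f=s["force"]
print(subprocess.run(["python3","tip.py","-3.5"],capture_output=True,text=True).stdout.split("\n")[0])
sys.exit(0 if f[2]>0.4 and abs(f[1])<5 and abs(f[0])<3.5 else 1)
E
python3 -m inch '[[[0.9,0.4,-1.5,0,0]]]' >/dev/null; python3 chk.py && python3 -m inch '[[[0.9,0.4,-1.5,0,0]]]' >/dev/null && python3 chk.py && python3 -m inch '[[[0.9,0.4,-1.5,0,0]]]' >/dev/null && python3 chk.py && python3 -m inch '[[[0.9,0.4,-1.5,0,0]]]' >/dev/null && python3 chk.py
```

```text
t 11.7 tcp [ 574.29 -151.63  105.58] tip [ 570.65 -152.65   50.6 ] along 56.07800776949706 lat -0.09523127307575416 F [-0.11 -1.67  2.45] zax [  -6.43    3.43 -999.97]
t 11.8 tcp [ 574.13 -149.96  105.59] tip [ 570.49 -150.97   50.6 ] along 57.756834239153186 lat -0.19265737658840687 F [-0.4  -4.3   2.04] zax [  -6.44    3.45 -999.97]
t 11.9 tcp [ 573.91 -148.32  105.58] tip [ 570.27 -149.34   50.6 ] along 59.40928365407139 lat -0.2167567641732024 F [-0.06 -3.31  1.68] zax [  -6.53    3.38 -999.97]
t 12.0 tcp [ 573.78 -146.63  105.6 ] tip [ 570.14 -147.65   50.61] along 61.09787486645227 lat -0.34533120767489545 F [ 0.62 -1.46  1.3 ] zax [  -6.48    3.42 -999.97]
```

```bash

python3 -m inch '[[[0.9,0.2,-1.5,0.2,0]]]' >/dev/null; python3 chk.py && python3 -m inch '[[[0.9,0.2,-1.5,0,0]]]' >/dev/null && python3 chk.py && python3 -m inch '[[[0.9,0.2,-1.5,0.2,0]]]' >/dev/null && python3 chk.py && python3 -m inch '[[[0.9,0.2,-1.5,0,0]]]' >/dev/null && python3 chk.py && python3 -m inch '[[[0.9,0.3,-1.5,0,0]]]' >/dev/null && python3 chk.py && python3 -m inch '[[[0.9,0.3,-1.5,0,0]]]' >/dev/null && python3 chk.py
```

```text
t 12.1 tcp [ 573.53 -144.99  105.45] tip [ 569.9  -146.01   50.46] along 62.7482317163411 lat -0.35262623979902785 F [ 1.82 -2.07  2.31] zax [  -6.31    3.39 -999.97]
t 12.2 tcp [ 573.25 -143.39  105.46] tip [ 569.63 -144.41   50.48] along 64.37768929409678 lat -0.3250035726178636 F [ 1.27 -2.71  1.81] zax [  -6.17    3.41 -999.98]
t 12.3 tcp [ 572.92 -141.81  105.29] tip [ 569.3  -142.83   50.3 ] along 65.98778251873368 lat -0.2357617408336246 F [ 0.41 -2.57  3.17] zax [  -6.1     3.37 -999.98]
t 12.4 tcp [ 572.59 -140.18  105.27] tip [ 568.97 -141.21   50.29] along 67.64118845369859 lat -0.15524005425278029 F [ 1.15 -2.68  3.18] zax [  -6.05    3.35 -999.98]
t 12.5 tcp [ 572.31 -138.58  105.29] tip [ 568.69 -139.6    50.31] along 69.27262435368317 lat -0.11839382638910434 F [ 0.02 -2.81  2.4 ] zax [  -6.06    3.33 -999.98]
t 12.6 tcp [ 572.02 -136.8   105.27] tip [ 568.4  -137.81   50.28] along 71.08678070871805 lat -0.10464715992979622 F [-0.48  1.64  1.87] zax [  -6.15    3.53 -999.97]
```

```bash
python3 -m inch '[[[0.9,0,0,0,0]]]' >/dev/null; python3 chk.py; python3 -m inch '[[[0.9,0,0,0,0]]]' >/dev/null; python3 chk.py
```

```text
t 12.7 tcp [ 571.58 -135.23  104.96] tip [ 567.9  -136.15   49.98] along 72.79621495069814 lat 0.13812447883733597 F [-0.29  0.88 -0.75] zax [  -7.11    5.15 -999.96]
t 12.8 tcp [ 571.06 -134.46  104.47] tip [ 567.32 -135.34   49.49] along 73.69366097787864 lat 0.5928374702148693 F [-0.8  -0.04 -1.21] zax [  -8.33    6.03 -999.95]
```

```bash
sed 's/sys.exit.*/sys.exit(0 if f[2]<1.2 and abs(f[1])<3.5 and abs(f[0])<3.5 else 1)/' chk.py > chk2.py
python3 -m inch '[[[0.9,0.6,0,2,0]]]' >/dev/null; python3 chk2.py && python3 -m inch '[[[0.9,0,0,2,0]]]' >/dev/null && python3 chk2.py && python3 -m inch '[[[0.9,0,0,2,0]]]' >/dev/null && python3 chk2.py && python3 -m inch '[[[0.9,0,0,2,0]]]' >/dev/null && python3 chk2.py
```

```text
t 12.9 tcp [ 571.34 -133.75  102.2 ] tip [ 567.56 -134.61   47.22] along 74.37600697420514 lat 0.24192468953661111 F [-0.24 -0.19 -1.87] zax [  -8.93    6.51 -999.94]
t 13.0 tcp [ 571.08 -133.5    99.75] tip [ 567.27 -134.34   44.78] along 74.68934930596079 lat 0.4928362606200637 F [ 0.1  -0.08 -1.22] zax [  -9.57    6.83 -999.93]
t 13.1 tcp [ 570.82 -133.44   97.29] tip [ 566.98 -134.27   42.32] along 74.79697984051553 lat 0.7638488821712468 F [ 0.03  0.28 -0.87] zax [ -10.15    6.95 -999.92]
t 13.2 tcp [ 570.66 -133.42   94.9 ] tip [ 566.8  -134.25   39.93] along 74.85009619557856 lat 0.9453112378892872 F [-1.13 -0.09 -1.82] zax [ -10.53    7.04 -999.92]
```

```bash

python3 -m inch '[[[0.9,0.7,0.3,2,0]]]' >/dev/null; python3 chk2.py && python3 -m inch '[[[0.9,0.3,0,2,0]]]' >/dev/null && python3 chk2.py && python3 -m inch '[[[0.9,0,0,1.5,0]]]' >/dev/null && python3 chk2.py && python3 -m inch '[[[0.9,0,0,1,0]]]' >/dev/null && python3 chk2.py
```

```text
t 13.3 tcp [ 571.2  -133.49   92.53] tip [ 567.31 -134.31   37.56] along 74.70670763161547 lat 0.446828585702188 F [ 0.02 -0.46 -2.09] zax [ -10.97    7.13 -999.91]
t 13.4 tcp [ 571.53 -133.43   90.31] tip [ 567.65 -134.25   35.34] along 74.71803133514993 lat 0.10320291220357672 F [ 0.31 -0.33 -0.98] zax [ -10.97    7.1  -999.91]
t 13.5 tcp [ 571.51 -133.45   88.56] tip [ 567.62 -134.27   33.59] along 74.70211199518957 lat 0.1372040288817305 F [-0.28  0.53 -1.14] zax [ -11.1     7.12 -999.91]
t 13.6 tcp [ 571.45 -133.44   87.32] tip [ 567.55 -134.26   32.35] along 74.72244194903521 lat 0.20323215958501473 F [-0.    0.63 -1.08] zax [ -11.29    7.17 -999.91]
```

```bash

python3 -m inch '[[[0.9,0,0,1,0]]]' >/dev/null; python3 chk2.py && python3 -m inch '[[[0.9,0,0,1,0]]]' >/dev/null && python3 chk2.py && python3 -m inch '[[[0.9,0,0,1,0]]]' >/dev/null && python3 chk2.py && python3 -m inch '[[[0.9,0,0,1,0]]]' >/dev/null && python3 chk2.py
```

```text
t 13.7 tcp [ 571.5  -133.46   86.28] tip [ 567.6  -134.28   31.31] along 74.69638622048953 lat 0.15474476673814525 F [ 0.91  0.73 -0.8 ] zax [ -11.17    7.12 -999.91]
t 13.8 tcp [ 571.56 -133.44   85.71] tip [ 567.67 -134.27   30.74] along 74.69459091636269 lat 0.08543294889976766 F [-5.    0.36 14.16] zax [ -10.99    7.04 -999.91]
```

```bash

python3 -m inch '[[[0.9,0,0,1,0],[0.9,0,0,0.5,0]]]' ; python3 chk2.py
python3 - <<'E'
from cell import eyes
import cv2,numpy as np
for n,(x,y) in dict(side=(290,125)).items():
    d=eyes.get_image(n);f=d["frame"]; cv2.imwrite("pics/side7f.png",f);cv2.imwrite(f"pics/{n}7.png",cv2.resize(f[y:y+60,x:x+80],(800,600),interpolation=cv2.INTER_CUBIC))
E
```

```text
clock: 14.0
position: [0.5715, -0.1334, 0.0858]
ee_rot: [-3.085, -0.551, 0.015]
force: [-1.8, 0.6, 0.7]
width: 0.261
t 14.0 tcp [ 571.49 -133.42   85.82] tip [ 567.62 -134.28   30.85] along 74.69004733139684 lat 0.13859721014907594 F [-1.75  0.64  0.65] zax [ -10.66    6.38 -999.92]
```

View pics/side7.png

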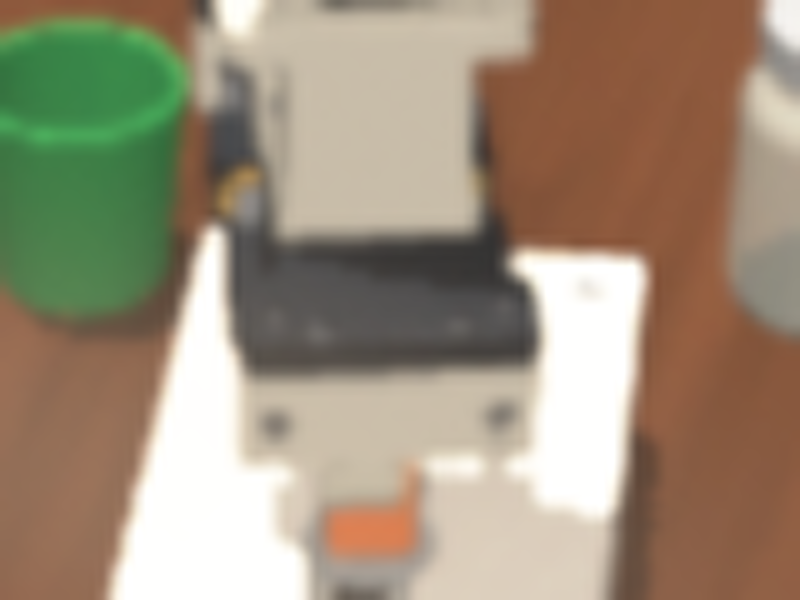

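```bash

python3 -m inch '[[[0.9,0,0,1.5,0]]]' ; python3 chk2.py; python3 -m inch '[[[0.72,0,0,0.5,0],[0.65,0,0,0,0],[0.6,0,0,0,0],[0.5,0,0,0,0],[0.4,0,0,0,0]]]' 5; python3 chk2.py
```

```text
clock: 14.15
position: [0.5716, -0.1334, 0.0856]
ee_rot: [-3.085, -0.551, 0.014]
force: [-8.4, 1.0, 24.0]
width: 0.262
t 14.15 tcp [ 571.58 -133.43   85.63] tip [ 567.74 -134.31   30.66] along 74.6450177684875 lat 0.02073014644526222 F [-8.38  0.96 23.98] zax [ -10.16    5.96 -999.93]
clock: 14.65
position: [0.5723, -0.1334, 0.0855]
ee_rot: [-3.086, -0.551, 0.011]
force: [1.3, 0.1, 0.2]
width: 0.526
t 14.65 tcp [ 572.34 -133.44   85.47] tip [ 568.6  -134.33   30.49] along 74.49232569683905 lat -0.8224602879476455 F [1.35 0.09 0.17] zax [  -8.44    5.79 -999.95]
```

```bash

python3 -m inch '[[[0.4,0,0,-10,0],[0.4,0,0,-15,0],[0.4,0,0,-20,0],[0.4,0,0,-30,0],[0.4,0,0,-30,0],[0.4,-30,0,-20,0],[0.4,-40,20,0,0],[0.4,-40,20,0,0],[0.4,0,40,0,0],[0.4,0,40,0,0],[0.4,0,0,0,0]]]'; python3 go.py
python3 - <<'E'
from cell import eyes
import cv2,numpy as np
for n,(x,y) in dict(side=(260,100),top=(300,130)).items():
    d=eyes.get_image(n);f=d["frame"]; cv2.imwrite(f"pics/{n}8f.png",f);cv2.imwrite(f"pics/{n}8.png",cv2.resize(f[y:y+120,x:x+160],(800,600),interpolation=cv2.INTER_CUBIC))
E
```

```text
clock: 15.75
position: [0.5093, -0.2877, 0.2223]
ee_rot: [-3.086, -0.56, 0.007]
force: [-0.2, 0.0, -0.0]
width: 0.598
t 15.75 pos [ 509.2837 -287.654   222.3165] F [-0.2363  0.037  -0.0351] w 0.598 jaw -69.44 zax [-0.0055  0.0043 -1.    ] q7 -0.91
```

View pics/side8.png

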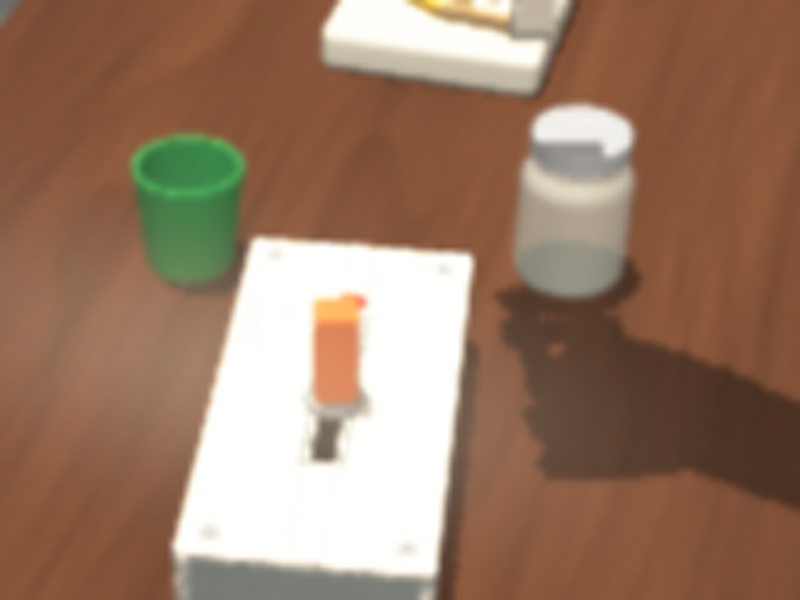

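View pics/top8f.png

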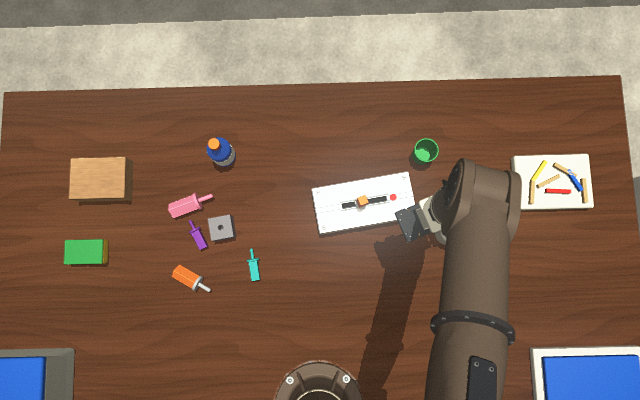

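```bash
python3 - <<'E'
from h import *
np.set_printoptions(precision=1,suppress=True)
def blob(f,x,y,w,h,lo):
    c=f[y:y+h,x:x+w]; hsv=cv2.cvtColor(c,cv2.COLOR_BGR2HSV); m=cv2.inRange(hsv,*lo)
    v,u=np.nonzero(m); return (u.mean()+x,v.mean()+y,len(u),u.min()+x,u.max()+x,v.min()+y,v.max()+y)
t=cv2.imread("pics/top8f.png");s=cv2.imread("pics/side8f.png")
print(blob(t,350,190,25,25,((5,100,80),(22,255,255))))
cv2.imwrite("pics/c9.png",cv2.resize(np.hstack([t[185:220,340:380],s[152:187,310:350]]),(800,350),interpolation=cv2.INTER_CUBIC))
X=np.array([567.6,-134.3,0])/1000
for z in (.06,.066,.122): print(z,proj("side",X+[0,0,z]),proj("top",X+[0,0,z]))
E
```

```text
(np.float64(362.3132530120482), np.float64(200.19277108433735), 83, np.int64(357), np.int64(368), np.int64(195), np.int64(206))
0.06 [[326.5 180. ]] [[360.6 202.6]]
0.066 [[326.5 178.3]] [[360.7 202.3]]
0.122 [[327.  161.3]] [[362.5 199.7]]
```

View pics/c9.png

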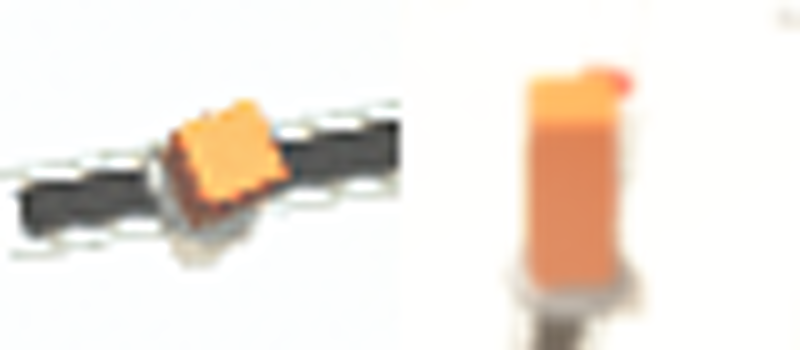

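```bash
python3 - <<'E'
from cell import workorder,arm
print(arm.observe()["clock"],arm.observe()["dq"].round(3)); print(workorder.sign_off())
E
```

```text
15.85 [-0.024 -0.013 -0.032  0.029 -0.008 -0.006 -0.008]
the job is handed in; nothing more can be done
None
```

The locking pin is in the carriage socket with its collar down on the cover. I handed the job in at about 15.9 s of the 58 s limit.

**What I did:**
- I took the smaller orange pin out of the grey block.
- I set its nose in the slot about 10 mm from the red-dotted end wall. It met the floor at about 54 mm height.
- I pressed lightly and slid it along the slot. Forces on the tool stayed below 5 N, and the nose dropped into the socket about 71–73 mm from the start.
- The pin then went down freely until the collar met the cover. I pressed it home with up to 24 N, let go and backed away.

**What the last checks showed:**
- **Pin position:** in both views the top of the handle is within about 1 pixel of where an upright, fully home pin would put it (122 mm above the counter). The collar looks flat on the cover.
- **Other items:** the detergent, jar and tub look unmoved. The robot touches nothing.

**What disagreed:**
- My model put the nose tip 0.7 mm above its nominal height when the collar touched. That is within the error of my grasp-height estimate.
- The tool was tilted by about 0.7° during the push, so I relied on the pictures after release to judge that the pin is upright.
- The spare pins that aren't part of the job (pink, purple, turquoise and the larger orange one) tipped over. The coloured three were already down in the pictures I took before gripping the pin. I felt no contact with any of them.

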